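# Find the heavy side of a fretsaw drive wheel and hold it down

## Robot

A 6-joint arm with a two-finger parallel gripper is mounted at the origin on the work surface. World frame = base frame: x ahead of the robot, y to its left, z up, the work surface at z = 0. Lengths are in m, angles in degrees, forces in N, time in s.
With the tool pointing down it reaches from about 0.25 to 0.725 m from the base axis. Payload 9.7 kg.
Tool frame: the origin (TCP) lies midway between the tips of the shut fingers; the grasp point (between the pads) lies 19 mm behind it (bot.pinch_z is the distance from the TCP to the grasp point, in m); z points along the fingers, y is the direction in which the jaws open and shut (so a half turn about z gives the same grasp; the last joint's range is limited). The gripper opens to 85 mm and grips with 20 to 120 N. Pads are 22 mm wide; open, the fingers measure 114 mm over their backs; the gripper's body (76 mm by 85 mm) begins 54 mm behind the grasp point. The pads swing forward as they close: fully open they stand 13 mm farther back than shut.
Start: joints at [66.807, 4.979, 10.078, 95.1, 0, 90], TCP at [0.217, 0.506, 0.231] pointing down, gripper open.
Joint ranges: [-179.16, 179.16], [-48.56, 103.87], [-65.8, 70.77], [-126.05, 130.52], [-82.76, 87.17], [-180, 180]. Speed limits (degrees/s): [127.2, 127.2, 147.25, 180, 180, 180].

## Interface

Orientations are given as [roll, pitch, yaw] about the fixed x, y, z axes, in that order (R = Rz(yaw) Ry(pitch) Rx(roll)).
In Python, from workcell import bot, imaging gives the robot as it stands.
- The arm moves only by the tool servo_tool, never from a script. Its argument "moves" is a list that holds one entry, the list of rows, each a list of 7 numbers: the turn, a rotation vector about the tool's x, y, z in rad, then the shift along the tool's x, y, z in cm, then the finger opening in cm, from 0 to 8.54. A call has 1 to 12 rows; each row shifts and turns the pose as measured when the row begins, along the tool's axes as they then stand; what a row does not reach is not made up. A row lasts 1/12 s, in which the tool goes at most 41.7 mm and 7.16 degrees, less where a joint would pass 70% of its speed; a pose out of reach is approached as far as the arm can. A call is refused whole if a number of a shift passes 4.17 or a number of a turn 0.125, either way. A call with a gripper value outside its range is refused whole. The fingers move at their own pace and stop on an object; "force" is the grip in N (left out, the last holds). Time passes only in rows, so rows that do not move let the fingers close. It gives the time, the measured TCP pose, the force and the opening at its end, in the units of the state.
- bot.get_obs(): the state, without advancing time (a new reading comes with each control period).
- imaging.camera(name): name is "scene" or "side" or "wrist"; returns the picture (480x640x3 uint8, blue, green, red); there is no depth.
- imaging.calibration(name): a dict with "fx", "fy", "cx", "cy" (pixels), "D" ([k1, k2, p1, p2, k3] as OpenCV has them; the pictures are not rectified), "camera_from_world" (4x4, takes a point from world to camera coordinates). Camera axes: x right, y down, z forward; pixel columns grow to the right and rows downward; lengths in m; the calibration is good to about 2 mm. A picture is of the moment at which its call begins: read the wrist's pose just before it. calibration takes no time and is no camera call; for the wrist camera it gives the pose at the moment of the call.
- bot.job_done(): hands the job in, once; it reports no verdict.
The state is a dict: "time": time; "q": joint angles; "qd": joint speeds; "joint_efforts": joint torques, N m; "ee_pos": TCP position; "tcp_rot": TCP orientation; "wrist_force": force on the tool from outside, world axes, zero at the start; "torque": the same for the moment, N m; "opening": finger opening in m.
Only numpy, scipy, OpenCV 4.12 (cv2) and the standard library are available. Lean on these libraries where they do the work, as an engineer would, in place of code of your own. Each camera call takes 0.05 s, during which the arm holds its last target.

## Task

The wooden drive wheel for the fretsaw, on its leaning spindle, has a weight buried somewhere inside near the rim, and nothing on the outside shows where. Take the black grip bar on its face, turn the wheel and feel where it is heavy, then turn it until the heavy side is at the lowest point and finish there, still gripping the bar and keeping the wheel still. Leave the glue bottle, the sanding block and the blue pot where they are.

Things in the scene. Friction and masses are not known exactly. Their poses are not given: they have to be found in the camera images.
- stand: Fixed balancing stand: dark wood base board 200 x 170 x 22 mm, green post. Origin at bench level under the wheel's centre; x points to the stand's back, z up. The spindle leans 0.70 rad from vertical towards the stand's front (-x, roughly towards the robot), so the wheel's face looks up and towards the robot. Placed anew each time, turned by up to 20 degrees.
- wheel_centre (a point): Centre of the wheel on the spindle axis, 150 mm above the bench; axes as the stand's. Dry drag of the spindle: 0.32 N m both ways, so the wheel stays where it is left and never swings by itself. The weight adds up to 0.24 N m (0.21 to 0.28) when level with the axis, none when lowest or highest: turning is harder while the heavy side goes up, easier while it goes down.
- wheel: Pale wood wheel, 160 mm in diameter, 36 mm thick, turning without end about its z axis (the spindle, pointing out of its face). Origin at its centre; x points to the red mark. A hidden weight of 0.6 to 0.8 kg sits inside 55 mm off the axis, at an unknown angle to the mark that differs every time. At the start it is at least 0.6 rad from the lowest point.
- wheel_grip (a point): Centre of the black grip bar, on the spindle axis, 40 mm out from the wheel's face. Bar 66 mm long (wheel's x), 24 mm wide (wheel's y; grip across this), 36 mm tall (along the axis), on a 26 mm round stem that leaves 22 mm between bar and face. Axes as wheel, turning with it. Grasp along the spindle axis, the tool tilted by 0.70 rad.
- wheel_mark (a point): Red mark at the wheel's rim, on its face, 75 mm from the axis in line with one end of the bar. It only shows how far the wheel has turned; it tells nothing of the heavy side.
- glue: Bystander: white glue bottle with an orange cap, 54 mm in diameter, 130 mm tall, standing on the bench; origin at the centre of its underside.
- sander: Bystander: cork sanding block 110 x 60 x 28 mm on the bench; origin at the centre of its underside.
- pot: Bystander: open blue pot, 68 mm across, 70 mm tall, on the bench; origin at the centre of its underside.

How it is judged:
By the outcome, as a careful person would: the job done as asked, in the order asked, and still so for the second after the job is handed in, while the arm keeps its last pose, push and grip.
It also fails if it takes over 67 s, if anything falls off the work surface, if the arm or the gripper's body presses on something with over 40 N, if the wrist force passes 120 N, or if a joint passes its speed limit or range.

## Working session

There is one attempt and no reset: what is moved stays moved. The work goes in short steps, Python scripts to look and compute and a tool call to move; the robot and the scene stay as the last step left them, time stands still between calls to the robot, and variables do not carry over. Pictures are saved under pics/ and viewed, and the job is handed in when it is done.

Besides the shell and the picture viewer there is one more tool, called after "Call:" as name(argument=value, ...) on one line, values as JSON. servo_tool: Moves the arm, as the interface text tells. Its arguments: {"type":"object","properties":{"moves":{"type":"array","items":{"type":"array","items":{"type":"array","items":{"type":"number"}}}},"force":{"type":"number"}},"required":["moves"]}

```bash
ls; mkdir -p pics
python3 - <<'E'
from workcell import bot, imaging
import cv2,json
print(bot.get_obs()); print(bot.pinch_z)
for n in ("scene","side"):
    im=imaging.camera(n); cv2.imwrite(f"pics/{n}0.png",im)
    c=imaging.calibration(n); print(n,c)
E
```

```text
pics
{'time': 0.0, 'q': array([ 6.68069954e+01,  5.01163372e+00,  1.00352781e+01,  9.50980635e+01,
       -1.08078321e-03,  9.00004793e+01]), 'qd': array([ 0.06895643, -0.09207145, -0.01569621, -0.01255845, -0.0168203 ,
       -0.11020797]), 'joint_efforts': array([ 2.38837119e-04, -5.20383918e+01,  4.64801002e+01,  1.64500420e-02,
       -7.55460292e-05, -9.87996202e-06]), 'ee_pos': array([0.21652756, 0.50535339, 0.23058531]), 'tcp_rot': array([-1.79925581e+02,  1.08140487e-03,  1.56806517e+02]), 'wrist_force': array([-0.65207004,  0.07747148,  0.00775738]), 'torque': array([-0.0338845 ,  0.03055907,  0.00494519]), 'opening': 0.08541169861984549}
0.0187
scene {'fx': 435.2982005885024, 'fy': 435.2982005885024, 'cx': 314.75268366733275, 'cy': 242.50971718822552, 'D': array([-0.10558004,  0.        ,  0.        ,  0.        ,  0.        ]), 'camera_from_world': array([[-0.67447138,  0.73813498, -0.0156562 ,  0.37815698],
       [ 0.46338653,  0.40672063, -0.78730632, -0.16140721],
       [-0.57477063, -0.53827046, -0.61636323,  1.27825384],
       [ 0.        ,  0.        ,  0.        ,  1.        ]])}
side {'fx': 496.43901532019095, 'fy': 496.43901532019095, 'cx': 311.8256824340638, 'cy': 237.0092056565368, 'D': array([-0.06458389,  0.        ,  0.        ,  0.        ,  0.        ]), 'camera_from_world': array([[ 0.85821599, -0.51297311,  0.01799738, -0.48700713],
       [-0.37578289, -0.65180505, -0.65873924,  0.3172506 ],
       [ 0.3496463 ,  0.55857745, -0.75215604,  0.84492595],
       [ 0.        ,  0.        ,  0.        ,  1.        ]])}
```

View pics/scene0.png

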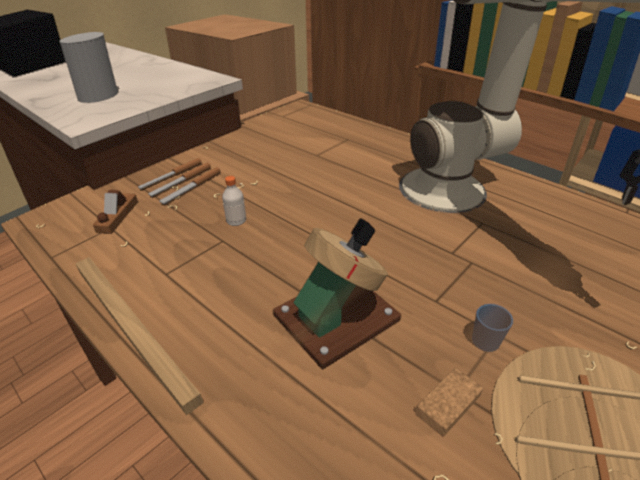

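View pics/side0.png

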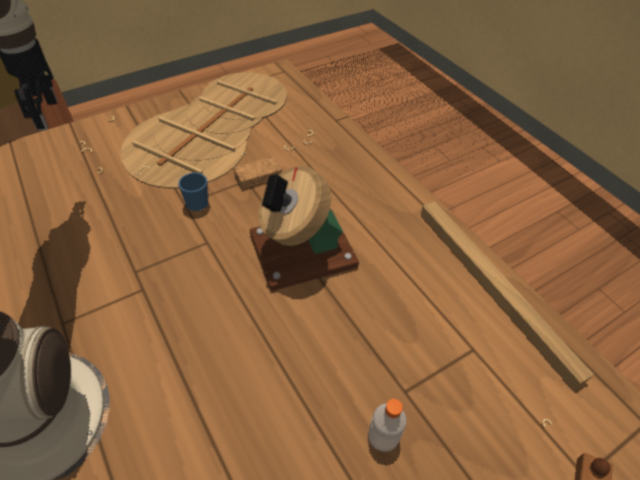

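Run:
```python
import cv2
a=cv2.imread("pics/scene0.png")[200:370,260:420]; cv2.imwrite("pics/sc.png",cv2.resize(a,None,fx=3.5,fy=3.5,interpolation=2))
a=cv2.imread("pics/side0.png")[150:300,235:370]; cv2.imwrite("pics/sd.png",cv2.resize(a,None,fx=4,fy=4,interpolation=2))
```

```text
(no output)
```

View pics/sc.png

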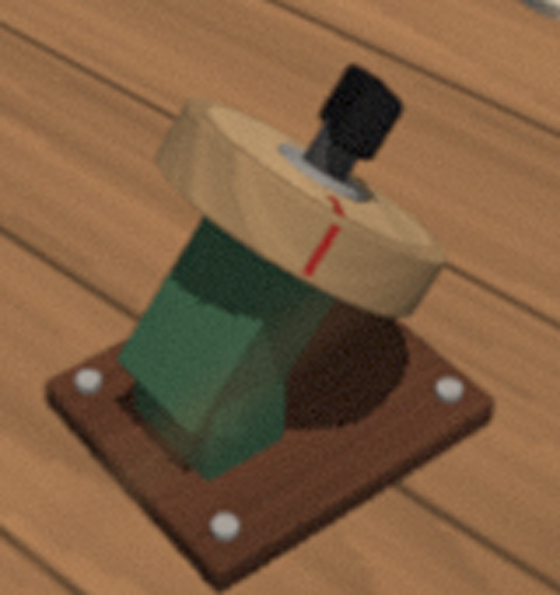

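View pics/sd.png

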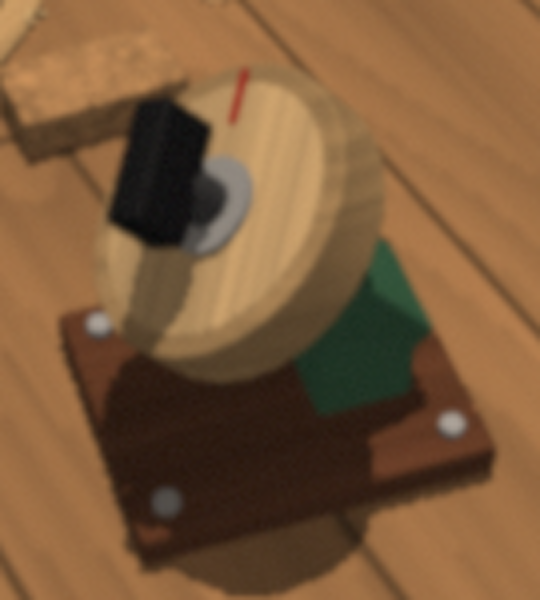

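```bash
cat > h.py <<'E'
import numpy as np,cv2,json
from scipy.optimize import least_squares
from scipy.spatial.transform import Rotation as R
from workcell import bot, imaging
L=0.70
def proj(n,P,c=None):
    c=c or imaging.calibration(n); T=np.array(c["camera_from_world"]); 
    K=np.array([[c["fx"],0,c["cx"]],[0,c["fy"],c["cy"]],[0,0,1]])
    p,_=cv2.projectPoints(np.asarray(P,float).reshape(-1,3),cv2.Rodrigues(T[:3,:3])[0],T[:3,3],K,np.array(c["D"])); return p[:,0]
def frames(X,Y,yaw,th):
    S=R.from_euler('z',yaw); W=S*R.from_euler('y',-L)*R.from_euler('z',th)
    return S.as_matrix(),W.as_matrix(),np.array([X,Y,.15])
E
cat > fit.py <<'E'
from h import *
sc=lambda u:np.array(u)/3.5+[260,200]
sd=lambda u:np.array(u)/4+[235,150]
t=np.linspace(0,2*np.pi,120)
rim=np.array([[.08*np.cos(a),.08*np.sin(a),z] for z in(-.018,.018) for a in t])
bar=np.array([[x,y,z] for x in(-.033,.033) for y in(-.012,.012) for z in(.04,.076)])
C={n:imaging.calibration(n) for n in("scene","side")}
bb=lambda p:np.r_[p.min(0),p.max(0)]
def res(p,full=False):
    X,Y,yaw,th,bx=p; S,W,o=frames(X,Y,yaw,th); r={}
    P=lambda n,q:proj(n,q@W.T+o,C[n])
    r['rim_sc']=bb(P("scene",rim))-np.r_[sc([157,97]),sc([446,318])]
    r['rim_sd']=bb(P("side",rim))-np.r_[sd([97,65]),sd([385,382])]
    r['bar_sc']=bb(P("scene",bar))-np.r_[sc([308+13,64]),sc([402,160])]
    r['bar_sd']=bb(P("side",bar))-np.r_[sd([108,95]),sd([211,248])]
    r['mark_sd']=(P("side",np.array([[.078,0,.018]]))-sd([247,70])).ravel()
    r['mark_sc']=(P("scene",np.array([[.08,0,.014]]))-sc([336,226])).ravel()
    B=np.array([[-.1+bx,.085,.022],[.1+bx,.085,.022],[.1+bx,-.085,.022],[-.1+bx,-.085,.022]])@S.T+[X,Y,0]
    r['B_sc']=(proj("scene",B,C["scene"])[1:]-[sc([46,385])]*0 if 0 else np.zeros(0))
    s=proj("scene",B,C["scene"]); d=proj("side",B,C["side"])
    # scene: left, front, right ; side: left,right,bottom
    r['Bsc']=np.r_[s[1]-sc([217,572]) if 0 else [], ].ravel()
    r['Bs']=np.r_[s[s[:,0].argmin()]-sc([47,388]),s[s[:,0].argmax()]-sc([493,404]),s[s[:,1].argmax()]-sc([219,572])]
    r['Bd']=np.r_[d[d[:,0].argmin()]-sd([61,317]),d[d[:,0].argmax()]-sd([494,453]),d[d[:,1].argmax()]-sd([140,548])]
    if full:
        for k,v in r.items(): print(k,np.round(v,1))
    return np.concatenate(list(r.values()))
best=None
for th in np.arange(-3,3.2,.4):
  for yaw in(-.3,0,.3):
    s=least_squares(res,[.5,0,yaw,th,.0],loss='soft_l1')
    if best is None or s.cost<best.cost: best=s
print(best.x,best.cost); res(best.x,True)
S,W,o=frames(*best.x[:4]); print(W, o+W[:,2]*.058)
np.save("fit.npy",best.x)
E
python3 fit.py
```

```text
[ 0.57999448  0.09754117 -0.19416092  0.86938257  0.01935103] 20.228101053881815
rim_sc [-1.9 -0.7  0.6  0.4]
rim_sd [-1.8 -1.1  0.5  0.7]
bar_sc [-2.7 -1.7  1.4  1.7]
bar_sd [-2.3 -0.6  1.4  1.2]
mark_sd [-0.1 -1.3]
mark_sc [-0.3 -0.5]
B_sc []
Bsc []
Bs [-2.1 -2.6  1.2 -2.2 -0.4  0.3]
Bd [-2.  -1.   1.1 -1.6 -0.3 -0.4]
[[ 0.63167282 -0.44880161 -0.63211278]
 [ 0.6543489   0.74590727  0.12429748]
 [ 0.41571261 -0.49213764  0.76484219]] [0.54333193 0.10475042 0.19436085]
```

```bash
cat >> h.py <<'E'
def plan(pos,Rt,n=None):
    """rows from current pose to target; prints per-row rotvec & shifts"""
    o=bot.get_obs(); Rc=R.from_euler('xyz',o['tcp_rot'],degrees=True); p=np.array(o['ee_pos'])
    rv=(Rc.inv()*R.from_matrix(Rt)).as_rotvec(); d=np.asarray(pos)-p
    n=n or int(np.ceil(max(np.linalg.norm(rv)/.12,np.linalg.norm(d)/.035,1)))
    print('t',o['time'],'q',np.round(o['q'],1),'p',np.round(p,4),'err mm',np.round(d*1000,1),'rv',np.round(rv,3),'n',n)
    for i in range(n):
        Ri=Rc*R.from_rotvec(rv*(i)/n)
        s=Ri.inv().apply(d/n)*100
        print([float(x) for x in np.r_[np.round(rv/n,3),np.round(s,2)]])
def graspR(yaw,th,flip):
    W=frames(0,0,yaw,th)[1]; s=-1 if flip else 1
    z=-W[:,2]; y=s*W[:,1]; return np.c_[np.cross(y,z),y,z]
E
python3 - <<'E'
from h import *
from scipy.optimize import least_squares
def tri(a,b,z):
    f=lambda X:np.r_[proj("scene",X)[0]-a,proj("side",X)[0]-b]
    return least_squares(f,[.4,.2,z])
for a,b in (((231,181),(395,407)),((493,312),(194,177)),((450,402),(258,174))):
    s=tri(a,b,.1);print(s.x,s.cost)
f=np.load("fit.npy"); S,W,o=frames(*f[:4]); g=o+W[:,2]*.058
for fl in(0,1):
    Rt=graspR(f[2],f[3],fl); print(Rt,np.linalg.det(Rt)); oo=bot.get_obs()
    rv=(R.from_euler('xyz',oo['tcp_rot'],degrees=True).inv()*R.from_matrix(Rt)).as_rotvec(); print(rv)
E
```

```text
[ 0.51352033 -0.329965    0.12274728] 1.4102304259129639
[0.4586473  0.34829605 0.08444171] 0.03548167525727595
[0.62383337 0.36633067 0.00830552] 0.7419997687319891
[[-0.63167282 -0.44880161  0.63211278]
 [-0.6543489   0.74590727 -0.12429748]
 [-0.41571261 -0.49213764 -0.76484219]] 1.0000000000000004
[ 0.2364089  -0.69506164 -1.03337663]
[[ 0.63167282  0.44880161  0.63211278]
 [ 0.6543489  -0.74590727 -0.12429748]
 [ 0.41571261  0.49213764 -0.76484219]] 1.0000000000000004
[-0.7912653  -0.26913032  1.96345103]
```

Call:
servo_tool(moves=[[[0, 0, 0.12, 0, 0, -3, 8.54], [0, 0, 0.12, 0, 0, -3, 8.54]]])

```text
time: 0.27
ee_pos: [0.2156, 0.5032, 0.2845]
tcp_rot: [-179.2, 0.2, 142.9]
wrist_force: [0.3, 1.1, 1.8]
opening: 0.0856
```

Run:
```python
from h import *
print(bot.get_obs())
```

```text
{'time': 0.2667, 'q': array([ 6.68064726e+01,  7.07654493e+00,  1.83497181e+01,  1.02078887e+02,
       -1.55647783e-03,  1.03936063e+02]), 'qd': array([-0.09785552, 14.6140245 , 51.90173878, 41.99495687, -0.11825727,
       81.8058818 ]), 'joint_efforts': array([ 1.78380978e-03, -5.16648638e+01,  3.61707044e+01, -1.97491989e+00,
        5.85146950e-05, -2.76257537e+00]), 'ee_pos': array([0.21561412, 0.50320277, 0.28446446]), 'tcp_rot': array([-179.21837368,    0.1955519 ,  142.87175426]), 'wrist_force': array([0.33933951, 1.09978486, 1.79319919]), 'torque': array([-0.0096093 , -0.02628516, -0.0225303 ]), 'opening': 0.08557512208627983}
```

```bash
cat > pl.py <<'E'
from h import *
import sys
off=float(sys.argv[1]); n=int(sys.argv[2]) if len(sys.argv)>2 else None
f=np.load("fit.npy"); S,W,o=frames(*f[:4]); g=o+W[:,2]*(.058+off)
Rt=graspR(f[2],f[3],0); plan(g+Rt[:,2]*.0187,Rt,n)
E
python3 pl.py 0.12
```

```text
t 0.2667 q [ 66.8   7.1  18.3 102.1  -0.  103.9] p [0.2156 0.5032 0.2845] err mm [ 263.7 -385.9  -12.6] rv [ 0.142 -0.741 -1.26 ] n 14
[0.01, -0.053, -0.09, -3.16, -1.06, 0.12]
[0.01, -0.053, -0.09, -3.05, -1.34, 0.29]
[0.01, -0.053, -0.09, -2.89, -1.6, 0.46]
[0.01, -0.053, -0.09, -2.71, -1.85, 0.63]
[0.01, -0.053, -0.09, -2.5, -2.07, 0.79]
[0.01, -0.053, -0.09, -2.25, -2.28, 0.94]
[0.01, -0.053, -0.09, -1.99, -2.46, 1.07]
[0.01, -0.053, -0.09, -1.7, -2.62, 1.2]
[0.01, -0.053, -0.09, -1.39, -2.74, 1.3]
[0.01, -0.053, -0.09, -1.07, -2.84, 1.4]
[0.01, -0.053, -0.09, -0.73, -2.91, 1.47]
[0.01, -0.053, -0.09, -0.39, -2.94, 1.53]
[0.01, -0.053, -0.09, -0.04, -2.94, 1.58]
[0.01, -0.053, -0.09, 0.31, -2.92, 1.6]
```

Call:
servo_tool(moves=[[[0.01, -0.053, -0.09, -3.16, -1.06, 0.12, 8.54], [0.01, -0.053, -0.09, -3.05, -1.34, 0.29, 8.54], [0.01, -0.053, -0.09, -2.89, -1.6, 0.46, 8.54], [0.01, -0.053, -0.09, -2.71, -1.85, 0.63, 8.54], [0.01, -0.053, -0.09, -2.5, -2.07, 0.79, 8.54], [0.01, -0.053, -0.09, -2.25, -2.28, 0.94, 8.54], [0.01, -0.053, -0.09, -1.99, -2.46, 1.07, 8.54], [0.01, -0.053, -0.09, -1.7, -2.62, 1.2, 8.54], [0.01, -0.053, -0.09, -1.39, -2.74, 1.3, 8.54], [0.01, -0.053, -0.09, -1.07, -2.84, 1.4, 8.54]]])

```text
time: 1.1
ee_pos: [0.4093, 0.2208, 0.2791]
tcp_rot: [-158.7, 23.0, -158.2]
wrist_force: [0.4, 1.0, -0.4]
opening: 0.0855
```

```bash
python3 pl.py 0.12
```

```text
t 1.1 q [ 45.4 -20.6 -12.2  86.  -28.6  24.8] p [0.4093 0.2208 0.2791] err mm [  70.  -103.5   -7.3] rv [ 0.027 -0.2   -0.332] n 4
[0.007, -0.05, -0.083, -0.54, -2.69, 1.5]
[0.007, -0.05, -0.083, -0.24, -2.71, 1.54]
[0.007, -0.05, -0.083, 0.06, -2.71, 1.57]
[0.007, -0.05, -0.083, 0.36, -2.68, 1.57]
```

Call:
servo_tool(moves=[[[0.007, -0.05, -0.083, -0.54, -2.69, 1.5, 8.54], [0.007, -0.05, -0.083, -0.24, -2.71, 1.54, 8.54], [0.007, -0.05, -0.083, 0.06, -2.71, 1.57, 8.54], [0.007, -0.05, -0.083, 0.36, -2.68, 1.57, 8.54], [0, 0, 0, 0, 0, 0, 8.54], [0, 0, 0, 0, 0, 0, 8.54]]])

```text
time: 1.6
ee_pos: [0.4759, 0.1154, 0.2703]
tcp_rot: [-147.2, 24.3, -134.6]
wrist_force: [1.0, 0.5, 0.2]
opening: 0.0856
```

```bash
python3 pl.py 0.12
python3 - <<'E'
from h import *
im=imaging.camera("wrist"); cv2.imwrite("pics/w1.png",im)
c=imaging.calibration("wrist")
f=np.load("fit.npy");S,W,o=frames(*f[:4])
for z in (.04,.076):
  print(proj("wrist",np.array([[x,y,z] for x in(-.033,.033) for y in(-.012,.012)])@W.T+o,c).round(0).tolist())
print(proj("wrist",np.array([[.075,0,.018],[0,0,.018]])@W.T+o,c).round(0).tolist())
E
```

```text
t 1.6 q [ 27.4 -36.8 -28.2  65.7 -24.1 -18. ] p [0.4759 0.1154 0.2703] err mm [3.4 2.  1.5] rv [-0.006 -0.009 -0.006] n 1
[-0.006, -0.009, -0.006, -0.41, -0.08, 0.07]
[[305.0, 196.0], [337.0, 196.0], [306.0, 279.0], [336.0, 278.0]]
[[302.0, 205.0], [338.0, 205.0], [304.0, 298.0], [338.0, 298.0]]
[[322.0, 313.0], [321.0, 232.0]]
```

View pics/w1.png

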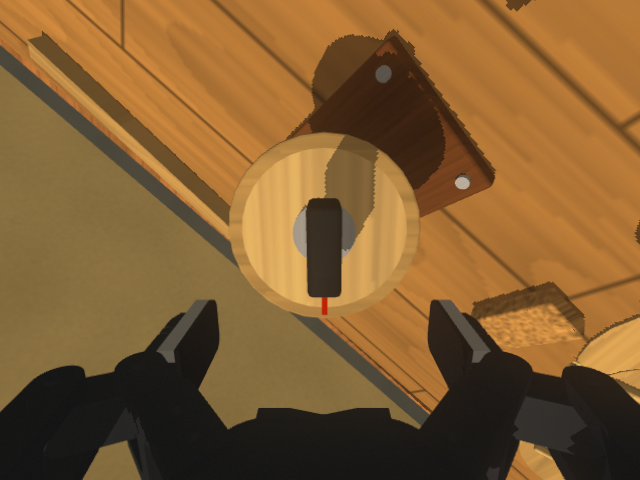

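```bash
python3 - <<'E'
from h import *
t=np.linspace(0,2*np.pi,200)
rim=np.array([[.08*np.cos(a),.08*np.sin(a),z] for z in(-.018,.014) for a in t])
bar=np.array([[x,y,z] for x in(-.033,.033) for y in(-.012,.012) for z in(.04,.076)])
c=imaging.calibration("wrist"); f=np.load("fit.npy")
bb=lambda p:np.r_[p.min(0),p.max(0)]
tgt=np.r_[229,132,420,318,306,198,342,298,324.5,313]
def F(p):
    S,W,o=frames(p[0],p[1],f[2],p[2])
    return np.r_[bb(proj("wrist",rim@W.T+o,c)),bb(proj("wrist",bar@W.T+o,c)),proj("wrist",W@[.078,0,.018]+o,c)[0]]-tgt
x0=[f[0],f[1],f[3]]
print(F(x0).round(1)); s=least_squares(F,x0,loss='soft_l1'); print(s.x,F(s.x).round(1),x0)
f[0],f[1],f[3]=s.x; np.save("fit.npy",f)
E
python3 pl.py 0.06; python3 pl.py 0.0
```

```text
[-3.  -1.1 -3.3 -1.9 -4.5 -1.9 -3.5  0.1 -2.7  3.2]
[0.57848519 0.09997799 0.86622541] [-0.3 -0.3 -0.  -0.6 -0.5 -0.7  0.6  1.7 -0.2  4.6] [np.float64(0.5799944753018913), np.float64(0.09754116541013864), np.float64(0.8693825698462492)]
t 1.65 q [ 27.5 -36.8 -28.2  65.7 -24.1 -17.9] p [0.4758 0.1159 0.2703] err mm [ 39.9  -3.6 -44.4] rv [-0.005 -0.01  -0.002] n 2
[-0.003, -0.005, -0.001, -0.25, 0.08, 2.98]
[-0.003, -0.005, -0.001, -0.24, 0.07, 2.98]
t 1.65 q [ 27.5 -36.8 -28.2  65.7 -24.1 -17.9] p [0.4758 0.1159 0.2703] err mm [ 77.8 -11.  -90.2] rv [-0.005 -0.01  -0.002] n 4
[-0.001, -0.002, -0.0, -0.14, 0.05, 2.99]
[-0.001, -0.002, -0.0, -0.13, 0.04, 2.99]
[-0.001, -0.002, -0.0, -0.12, 0.04, 2.99]
[-0.001, -0.002, -0.0, -0.12, 0.04, 2.99]
```

Call:
servo_tool(moves=[[[-0.003, -0.005, -0.001, -0.25, 0.08, 2.5, 8.54], [-0.002, -0.005, -0.001, -0.2, 0.07, 2.5, 8.54], [0, 0, 0, -0.1, 0.04, 2.0, 8.54], [0, 0, 0, 0, 0, 0, 8.54], [0, 0, 0, 0, 0, 0, 8.54]]])

```text
time: 2.07
ee_pos: [0.5234, 0.1173, 0.2178]
tcp_rot: [-147.7, 24.9, -134.3]
wrist_force: [-0.8, 1.3, 0.3]
opening: 0.0856
```

```bash
python3 pl.py 0.0
```

```text
t 2.0667 q [ 23.8 -32.4 -31.9  55.8 -21.3 -21.3] p [0.5234 0.1173 0.2178] err mm [ 30.2 -12.5 -37.7] rv [ 0.005  0.002 -0.004] n 2
[0.003, 0.001, -0.002, 0.24, -0.23, 2.47]
[0.003, 0.001, -0.002, 0.24, -0.22, 2.47]
```

Call:
servo_tool(moves=[[[0.003, 0.001, -0.002, 0.24, -0.22, 1.7, 8.54], [0.002, 0.001, -0.002, 0.24, -0.22, 1.7, 8.54], [0, 0, 0, 0, 0, 1.2, 8.54], [0, 0, 0, 0, 0, 0.3, 8.54], [0, 0, 0, 0, 0, 0, 8.54], [0, 0, 0, 0, 0, 0, 8.54]]])

```text
time: 2.57
ee_pos: [0.5527, 0.1115, 0.185]
tcp_rot: [-147.5, 24.8, -134.0]
wrist_force: [-0.8, -1.1, 0.1]
opening: 0.0853
```

```bash
python3 pl.py 0.0
```

```text
t 2.5667 q [ 21.3 -29.1 -33.8  49.7 -19.9 -23.8] p [0.5527 0.1115 0.185 ] err mm [ 0.9 -6.6 -4.9] rv [0.004 0.004 0.   ] n 1
[0.004, 0.004, 0.0, 0.58, -0.29, 0.51]
```

Call:
servo_tool(moves=[[[0.004, 0.004, 0, 0.58, -0.3, 0.5, 8.54], [0, 0, 0, 0, 0, 0, 8.54], [0, 0, 0, 0, 0, 0, 8.54]]])

```text
time: 2.82
ee_pos: [0.5534, 0.1058, 0.1828]
tcp_rot: [-147.2, 24.8, -134.0]
wrist_force: [0.0, -0.6, 0.6]
opening: 0.0857
```

```bash
python3 pl.py 0.0; python3 -c "
from h import *
print(bot.get_obs())
cv2.imwrite('pics/s2.png',imaging.camera('scene')[150:400,220:480])
cv2.imwrite('pics/d2.png',imaging.camera('wrist'))"
```

```text
t 2.8167 q [ 20.7 -29.4 -34.3  49.3 -19.8 -24.3] p [0.5534 0.1058 0.1828] err mm [ 0.2 -0.9 -2.8] rv [-0.001  0.003  0.   ] n 1
[-0.001, 0.003, 0.0, 0.16, 0.06, 0.24]
{'time': 2.8167, 'q': array([ 20.70452951, -29.36114381, -34.3014322 ,  49.28729802,
       -19.83947781, -24.31171878]), 'qd': array([-0.15441872, -0.4790761 , -0.34531887,  0.37944865, -0.14116563,
       -0.28755692]), 'joint_efforts': array([ 1.04753140e-02, -2.16558588e+01,  5.27135932e+01, -6.20320424e+00,
       -8.76461025e-01, -1.80400576e-02]), 'ee_pos': array([0.55341605, 0.10576527, 0.18283862]), 'tcp_rot': array([-147.2124799 ,   24.79428297, -134.04422838]), 'wrist_force': array([ 0.04406533, -0.59476182,  0.59915849]), 'torque': array([ 0.11303164,  0.53630113, -0.02155846]), 'opening': 0.08566070758083962}
```

View pics/d2.png

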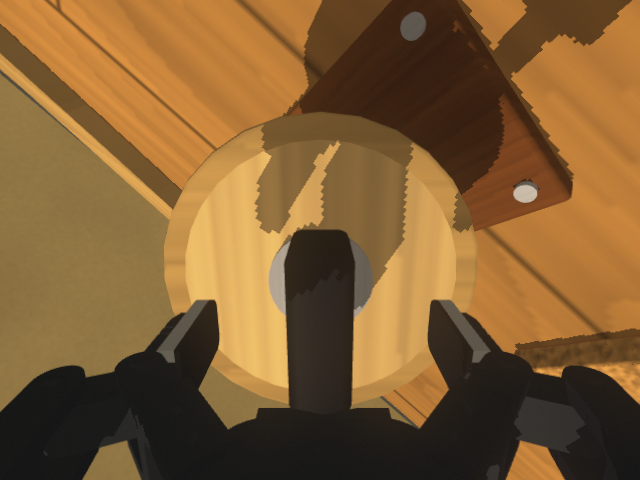

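Call:
servo_tool(moves=[[[0, 0.003, 0, 0.1, 0.0, 0.2, 2.0], [0, 0, 0, 0, 0, 0, 2.0], [0, 0, 0, 0, 0, 0, 1.8], [0, 0, 0, 0, 0, 0, 1.8], [0, 0, 0, 0, 0, 0, 1.8], [0, 0, 0, 0, 0, 0, 1.8], [0, 0, 0, 0, 0, 0, 1.8], [0, 0, 0, 0, 0, 0, 1.8], [0, 0, 0, 0, 0, 0, 1.8], [0, 0, 0, 0, 0, 0, 1.8]]], force=110)

```text
time: 3.75
ee_pos: [0.5543, 0.1039, 0.1819]
tcp_rot: [-147.2, 24.7, -134.2]
wrist_force: [-0.6, -1.6, 1.0]
opening: 0.0227
```

```bash
cat > st.py <<'E'
from h import *
o=bot.get_obs(); f=np.load("fit.npy"); S,W,c=frames(*f[:4]); a=W[:,2]
Rt=R.from_euler('xyz',o['tcp_rot'],degrees=True).as_matrix()
y=Rt[:,1]; W0=frames(f[0],f[1],f[2],0)[1]
th=np.degrees(np.arctan2(-y@W0[:,0],y@W0[:,1]))
g=np.array(o['ee_pos'])-Rt[:,2]*.0187; g0=c+a*.058
print('t %.2f th %.1f q6 %.1f qd6 %.2f op %.4f axis_torque %.3f toolz %.3f j6 %.3f'%(o['time'],th,o['q'][5],o['qd'][5],o['opening'],a@o['torque'],Rt[:,2]@o['torque'],o['joint_efforts'][5]),'F',np.round(o['wrist_force'],1),'T',np.round(o['torque'],2),'offaxis tool mm',np.round(Rt.T@(g0-g)*1000,1),'tilt',np.round(Rt.T@np.cross(Rt[:,2],-a),3),'q',np.round(o['q'],0))
E
python3 st.py
```

```text
t 3.75 th 49.6 q6 -24.3 qd6 0.03 op 0.0227 axis_torque 0.064 toolz -0.066 j6 0.060 F [-0.6 -1.6  1. ] T [-0.    0.61 -0.02] offaxis tool mm [0.6 1.8 0.9] tilt [-0.003 -0.     0.   ] q [ 21. -29. -34.  49. -20. -24.]
```

Call:
servo_tool(moves=[[[0, 0, 0.06, 0, 0, 0, 1.8], [0, 0, 0.06, 0, 0, 0, 1.8], [0, 0, 0.06, 0, 0, 0, 1.8], [0, 0, 0.06, 0, 0, 0, 1.8]]])

```text
time: 4.08
ee_pos: [0.5544, 0.1037, 0.182]
tcp_rot: [-153.8, 31.7, -148.2]
wrist_force: [-0.8, -1.5, 1.6]
opening: 0.0225
```

```bash
python3 st.py
```

```text
t 4.08 th 35.4 q6 -10.2 qd6 42.88 op 0.0225 axis_torque 0.135 toolz -0.137 j6 -1.095 F [-0.8 -1.5  1.6] T [-0.12  0.58 -0.02] offaxis tool mm [1.  1.9 0.9] tilt [-0.004  0.    -0.   ] q [ 21. -29. -34.  49. -20. -10.]
```

Call:
servo_tool(moves=[[[0, 0, 0.06, 0, 0, 0, 1.8], [0, 0, 0.06, 0, 0, 0, 1.8], [0, 0, 0.06, 0, 0, 0, 1.8]]])

```text
time: 4.33
ee_pos: [0.5544, 0.1036, 0.1821]
tcp_rot: [-160.4, 35.9, -160.2]
wrist_force: [-0.2, -0.8, 1.5]
opening: 0.0226
```

```bash
python3 st.py
```

```text
t 4.33 th 24.6 q6 0.6 qd6 42.96 op 0.0226 axis_torque 0.217 toolz -0.220 j6 -1.049 F [-0.2 -0.8  1.5] T [-0.11  0.63  0.09] offaxis tool mm [1.4 1.8 0.9] tilt [-0.004  0.001 -0.   ] q [ 21. -29. -34.  49. -20.   1.]
```

Call:
servo_tool(moves=[[[0, 0, 0.06, 0, 0, 0, 1.8], [0, 0, 0.06, 0, 0, 0, 1.8], [0, 0, 0.06, 0, 0, 0, 1.8]]])

```text
time: 4.58
ee_pos: [0.5544, 0.1033, 0.1821]
tcp_rot: [-168.4, 38.8, -173.3]
wrist_force: [-0.7, -2.3, 1.4]
opening: 0.0224
```

```bash
python3 st.py
```

```text
t 4.58 th 13.8 q6 11.5 qd6 42.99 op 0.0224 axis_torque 0.286 toolz -0.288 j6 -1.011 F [-0.7 -2.3  1.4] T [-0.16  0.65  0.14] offaxis tool mm [1.8 1.8 0.9] tilt [-0.005  0.002  0.   ] q [ 21. -29. -34.  49. -20.  11.]
```

Call:
servo_tool(moves=[[[0, 0, 0.06, 0, 0, 0, 1.8], [0, 0, 0.06, 0, 0, 0, 1.8], [0, 0, 0.06, 0, 0, 0, 1.8]]])

```text
time: 4.83
ee_pos: [0.5544, 0.1031, 0.1821]
tcp_rot: [-177.2, 40.2, 172.8]
wrist_force: [-0.5, -1.8, 1.5]
opening: 0.0229
```

```bash
python3 st.py
```

```text
t 4.83 th 3.0 q6 22.3 qd6 42.96 op 0.0229 axis_torque 0.283 toolz -0.287 j6 -0.970 F [-0.5 -1.8  1.5] T [-0.13  0.76  0.14] offaxis tool mm [2.  1.6 0.9] tilt [-0.005  0.003  0.   ] q [ 21. -29. -34.  49. -20.  22.]
```

Call:
servo_tool(moves=[[[0, 0, 0.06, 0, 0, 0, 1.8], [0, 0, 0.06, 0, 0, 0, 1.8], [0, 0, 0.06, 0, 0, 0, 1.8]]])

```text
time: 5.08
ee_pos: [0.5544, 0.1029, 0.1822]
tcp_rot: [173.7, 39.9, 158.6]
wrist_force: [-0.1, -2.3, -0.1]
opening: 0.0226
```

```bash
python3 st.py
```

```text
t 5.08 th -7.8 q6 33.1 qd6 42.87 op 0.0226 axis_torque 0.281 toolz -0.285 j6 -0.928 F [-0.1 -2.3 -0.1] T [-0.11  0.67  0.16] offaxis tool mm [2.4 1.4 0.9] tilt [-0.005  0.004 -0.   ] q [ 21. -29. -34.  49. -20.  33.]
```

Call:
servo_tool(moves=[[[0, 0, 0.06, 0, 0, 0, 1.8], [0, 0, 0.06, 0, 0, 0, 1.8], [0, 0, 0.06, 0, 0, 0, 1.8]]])

```text
time: 5.33
ee_pos: [0.5543, 0.1027, 0.1821]
tcp_rot: [165.1, 37.9, 145.0]
wrist_force: [-0.3, -2.6, 1.2]
opening: 0.0225
```

```bash
python3 st.py
```

```text
t 5.33 th -18.6 q6 43.8 qd6 42.72 op 0.0225 axis_torque 0.347 toolz -0.350 j6 -0.885 F [-0.3 -2.6  1.2] T [-0.2   0.57  0.2 ] offaxis tool mm [2.6 1.1 0.9] tilt [-0.004  0.004  0.   ] q [ 21. -29. -34.  49. -20.  44.]
```

Call:
servo_tool(moves=[[[0, 0, 0.06, 0, 0, 0, 1.8], [0, 0, 0.06, 0, 0, 0, 1.8], [0, 0, 0.06, 0, 0, 0, 1.8]]])

```text
time: 5.58
ee_pos: [0.5542, 0.1025, 0.182]
tcp_rot: [157.7, 34.4, 132.4]
wrist_force: [-0.7, -1.8, 1.0]
opening: 0.0226
```

```bash
python3 st.py
```

```text
t 5.58 th -29.4 q6 54.6 qd6 42.80 op 0.0226 axis_torque 0.426 toolz -0.430 j6 -0.843 F [-0.7 -1.8  1. ] T [-0.26  0.66  0.24] offaxis tool mm [2.8 0.8 0.8] tilt [-0.004  0.005 -0.   ] q [ 21. -29. -34.  49. -20.  55.]
```

```bash
cat >> st.py <<'E'
with open("log.txt","a") as F: F.write('%.2f %.2f %.2f %.4f %.4f\n'%(o['time'],th,o['qd'][5],Rt[:,2]@o['torque'],o['joint_efforts'][5]))
E
cat > log.txt <<'E'
4.08 35.4 42.88 -.137 -1.095
4.33 24.6 42.96 -.220 -1.049
4.58 13.8 42.99 -.288 -1.011
4.83 3.0 42.96 -.287 -.970
5.08 -7.8 42.87 -.285 -.928
5.33 -18.6 42.72 -.350 -.885
5.58 -29.4 42.80 -.430 -.843
E
```

Call:
servo_tool(moves=[[[0, 0, 0.06, 0, 0.1, 0, 1.8], [0, 0, 0.06, 0.1, 0, 0, 1.8], [0, 0, 0.06, 0.1, 0, 0, 1.8], [0, 0, 0.06, 0, 0, 0, 1.8], [0, 0, 0.06, 0, 0, 0, 1.8]]])

```text
time: 6.0
ee_pos: [0.554, 0.1022, 0.1819]
tcp_rot: [148.3, 26.4, 113.6]
wrist_force: [-1.5, -2.2, 1.7]
opening: 0.0226
```

```bash
python3 st.py
```

```text
t 6.00 th -47.4 q6 72.8 qd6 42.79 op 0.0226 axis_torque 0.457 toolz -0.466 j6 -0.776 F [-1.5 -2.2  1.7] T [0.07 0.86 0.52] offaxis tool mm [2.9 0.3 0.8] tilt [-0.005  0.012 -0.   ] q [ 21. -29. -34.  49. -21.  73.]
```

Call:
servo_tool(moves=[[[0, 0, 0.06, 0, 0, 0, 1.8], [0, 0, 0.06, 0, 0, 0, 1.8], [0, 0, 0.06, 0, 0, 0, 1.8], [0, 0, 0.06, 0, 0, 0, 1.8]]])

```text
time: 6.33
ee_pos: [0.5538, 0.1021, 0.1818]
tcp_rot: [143.4, 18.3, 100.8]
wrist_force: [-0.7, -3.0, 1.3]
opening: 0.0224
```

```bash
python3 st.py
```

```text
t 6.33 th -61.8 q6 87.2 qd6 42.60 op 0.0224 axis_torque 0.496 toolz -0.505 j6 -0.737 F [-0.7 -3.   1.3] T [-0.12  0.81  0.42] offaxis tool mm [ 2.9 -0.2  0.8] tilt [-0.002  0.012 -0.   ] q [ 21. -29. -34.  49. -21.  87.]
```

Call:
servo_tool(moves=[[[0, 0, 0.06, 0, 0, 0, 1.8], [0, 0, 0.06, 0, 0, 0, 1.8], [0, 0, 0.06, 0, 0, 0, 1.8], [0, 0, 0.06, 0, 0, 0, 1.8]]])

```text
time: 6.67
ee_pos: [0.5536, 0.102, 0.1816]
tcp_rot: [140.6, 9.5, 89.2]
wrist_force: [0.3, -2.9, 1.6]
opening: 0.0227
```

```bash
python3 st.py
```

```text
t 6.67 th -76.1 q6 101.5 qd6 42.69 op 0.0227 axis_torque 0.530 toolz -0.538 j6 -0.707 F [ 0.3 -2.9  1.6] T [-0.14  0.8   0.44] offaxis tool mm [ 2.8 -0.7  0.9] tilt [0.    0.012 0.   ] q [ 21. -29. -34.  49. -21. 101.]
```

Call:
servo_tool(moves=[[[0, 0, 0.06, 0, 0, 0, 1.8], [0, 0, 0.06, 0, 0, 0, 1.8], [0, 0, 0.06, 0, 0, 0, 1.8], [0, 0, 0.06, 0, 0, 0, 1.8]]])

```text
time: 7.0
ee_pos: [0.5533, 0.1021, 0.1814]
tcp_rot: [139.8, 0.3, 78.2]
wrist_force: [-0.8, -2.4, 1.3]
opening: 0.0224
```

```bash
python3 st.py
```

```text
t 7.00 th -90.4 q6 115.8 qd6 42.70 op 0.0224 axis_torque 0.493 toolz -0.503 j6 -0.689 F [-0.8 -2.4  1.3] T [-0.1   0.92  0.41] offaxis tool mm [ 2.6 -1.1  0.9] tilt [0.002 0.011 0.   ] q [ 21. -29. -34.  49. -20. 116.]
```

Call:
servo_tool(moves=[[[0, 0, 0.06, 0, 0, 0, 1.8], [0, 0, 0.06, 0, 0, 0, 1.8], [0, 0, 0.06, 0, 0, 0, 1.8], [0, 0, 0.06, 0, 0, 0, 1.8]]])

```text
time: 7.33
ee_pos: [0.5532, 0.1022, 0.1812]
tcp_rot: [140.6, -8.9, 67.2]
wrist_force: [-0.0, -3.4, 0.9]
opening: 0.0226
```

```bash
python3 st.py
```

```text
t 7.33 th -104.7 q6 130.1 qd6 42.60 op 0.0226 axis_torque 0.597 toolz -0.606 j6 -0.686 F [-0.  -3.4  0.9] T [-0.08  0.86  0.57] offaxis tool mm [ 2.3 -1.4  0.8] tilt [ 0.004  0.01  -0.   ] q [ 21. -29. -34.  49. -20. 130.]
```

Call:
servo_tool(moves=[[[0, 0, 0.06, 0, 0, 0, 1.8], [0, 0, 0.06, 0, 0, 0, 1.8], [0, 0, 0.06, 0, 0, 0, 1.8], [0, 0, 0.06, 0, 0, 0, 1.8]]])

```text
time: 7.67
ee_pos: [0.553, 0.1023, 0.1811]
tcp_rot: [143.4, -17.8, 55.6]
wrist_force: [-0.6, -2.7, 0.5]
opening: 0.0227
```

```bash
python3 st.py
```

```text
t 7.67 th -119.0 q6 144.4 qd6 42.71 op 0.0227 axis_torque 0.539 toolz -0.546 j6 -0.698 F [-0.6 -2.7  0.5] T [-0.11  0.78  0.49] offaxis tool mm [ 1.9 -1.7  0.9] tilt [ 0.006  0.009 -0.   ] q [ 21. -29. -34.  50. -20. 144.]
```

Call:
servo_tool(moves=[[[0, 0, -0.06, 0, 0, 0, 1.8], [0, 0, -0.06, 0, 0, 0, 1.8], [0, 0, -0.06, 0, 0, 0, 1.8], [0, 0, -0.06, 0, 0, 0, 1.8]]])

```text
time: 8.0
ee_pos: [0.5531, 0.1022, 0.1812]
tcp_rot: [140.8, -9.3, 66.8]
wrist_force: [0.1, -1.5, 0.8]
opening: 0.0222
```

```bash
python3 st.py
```

```text
t 8.00 th -105.2 q6 130.6 qd6 -42.70 op 0.0222 axis_torque -0.085 toolz 0.078 j6 1.168 F [ 0.1 -1.5  0.8] T [ 0.22  0.62 -0.03] offaxis tool mm [ 2.3 -1.4  0.9] tilt [0.003 0.01  0.   ] q [ 21. -29. -34.  50. -20. 131.]
```

Call:
servo_tool(moves=[[[0, 0, -0.06, 0, 0, 0, 1.8], [0, 0, -0.06, 0, 0, 0, 1.8], [0, 0, -0.06, 0, 0, 0, 1.8], [0, 0, -0.06, 0, 0, 0, 1.8]]])

```text
time: 8.33
ee_pos: [0.5533, 0.1021, 0.1814]
tcp_rot: [139.8, -0.1, 77.9]
wrist_force: [-0.2, -1.4, 0.6]
opening: 0.0226
```

```bash
python3 st.py
```

```text
t 8.33 th -90.8 q6 116.2 qd6 -42.86 op 0.0226 axis_torque -0.115 toolz 0.109 j6 1.140 F [-0.2 -1.4  0.6] T [ 0.27  0.58 -0.02] offaxis tool mm [ 2.6 -1.1  0.9] tilt [ 0.001  0.01  -0.   ] q [ 21. -29. -34.  49. -20. 116.]
```

Call:
servo_tool(moves=[[[0, 0, -0.06, 0, 0, 0, 1.8], [0, 0, -0.06, 0, 0, 0, 1.8], [0, 0, -0.06, 0, 0, 0, 1.8], [0, 0, -0.06, 0, 0, 0, 1.8]]])

```text
time: 8.67
ee_pos: [0.5536, 0.1021, 0.1816]
tcp_rot: [140.7, 9.1, 89.0]
wrist_force: [-0.2, -1.4, 1.1]
opening: 0.0229
```

```bash
python3 st.py
```

```text
t 8.67 th -76.4 q6 101.7 qd6 -42.93 op 0.0229 axis_torque -0.155 toolz 0.151 j6 1.124 F [-0.2 -1.4  1.1] T [ 0.23  0.46 -0.08] offaxis tool mm [ 2.8 -0.7  0.9] tilt [-0.001  0.009 -0.   ] q [ 21. -29. -34.  49. -20. 102.]
```

Call:
servo_tool(moves=[[[0, 0, -0.06, 0, 0, 0, 1.8], [0, 0, -0.06, 0, 0, 0, 1.8], [0, 0, -0.06, 0, 0, 0, 1.8], [0, 0, -0.06, 0, 0, 0, 1.8]]])

```text
time: 9.0
ee_pos: [0.5538, 0.1022, 0.1818]
tcp_rot: [143.4, 18.0, 100.7]
wrist_force: [0.4, -1.5, 0.5]
opening: 0.0228
```

```bash
python3 st.py
```

```text
t 9.00 th -62.0 q6 87.3 qd6 -42.86 op 0.0228 axis_torque -0.157 toolz 0.153 j6 1.094 F [ 0.4 -1.5  0.5] T [ 0.27  0.43 -0.05] offaxis tool mm [ 2.9 -0.2  0.9] tilt [-0.003  0.008  0.   ] q [ 21. -29. -34.  49. -20.  87.]
```

Call:
servo_tool(moves=[[[0, 0, -0.06, 0, 0, 0, 1.8], [0, 0, -0.06, 0, 0, 0, 1.8], [0, 0, -0.06, 0, 0, 0, 1.8], [0, 0, -0.06, 0, 0, 0, 1.8]]])

```text
time: 9.33
ee_pos: [0.554, 0.1023, 0.1819]
tcp_rot: [148.2, 26.1, 113.5]
wrist_force: [-1.4, -1.8, 0.8]
opening: 0.0225
```

```bash
python3 st.py
```

```text
t 9.33 th -47.7 q6 72.9 qd6 -42.87 op 0.0225 axis_torque -0.200 toolz 0.196 j6 1.053 F [-1.4 -1.8  0.8] T [ 0.35  0.49 -0.05] offaxis tool mm [2.9 0.2 0.9] tilt [-0.004  0.007  0.   ] q [ 21. -29. -34.  49. -20.  73.]
```

Call:
servo_tool(moves=[[[0, 0, -0.06, 0, 0, 0, 1.8], [0, 0, -0.06, 0, 0, 0, 1.8], [0, 0, -0.06, 0, 0, 0, 1.8], [0, 0, -0.06, 0, 0, 0, 1.8]]])

```text
time: 9.67
ee_pos: [0.5542, 0.1025, 0.182]
tcp_rot: [155.3, 32.9, 128.0]
wrist_force: [-0.5, -1.4, 0.6]
opening: 0.0226
```

```bash
python3 st.py
```

```text
t 9.67 th -33.3 q6 58.6 qd6 -42.79 op 0.0226 axis_torque -0.320 toolz 0.317 j6 1.004 F [-0.5 -1.4  0.6] T [ 0.4   0.49 -0.16] offaxis tool mm [2.8 0.7 0.9] tilt [-0.005  0.006 -0.   ] q [ 21. -29. -34.  49. -20.  59.]
```

Call:
servo_tool(moves=[[[0, 0, -0.06, 0, 0, 0, 1.8], [0, 0, -0.06, 0, 0, 0, 1.8], [0, 0, -0.06, 0, 0, 0, 1.8], [0, 0, -0.06, 0, 0, 0, 1.8]]])

```text
time: 10.0
ee_pos: [0.5543, 0.1027, 0.1821]
tcp_rot: [164.9, 37.8, 144.6]
wrist_force: [-1.1, -0.6, 0.0]
opening: 0.0228
```

```bash
python3 st.py
```

```text
t 10.00 th -19.0 q6 44.2 qd6 -42.77 op 0.0228 axis_torque -0.356 toolz 0.353 j6 0.948 F [-1.1 -0.6  0. ] T [ 0.44  0.51 -0.19] offaxis tool mm [2.6 1.1 0.9] tilt [-0.005  0.004  0.   ] q [ 21. -29. -34.  49. -20.  44.]
```

Call:
servo_tool(moves=[[[0, 0, -0.06, 0, 0, 0, 1.8], [0, 0, -0.06, 0, 0, 0, 1.8], [0, 0, -0.06, 0, 0, 0, 1.8], [0, 0, -0.06, 0, 0, 0, 1.8]]])

```text
time: 10.33
ee_pos: [0.5544, 0.103, 0.1821]
tcp_rot: [176.4, 40.1, 162.8]
wrist_force: [-1.0, -1.1, 0.6]
opening: 0.0228
```

```bash
python3 st.py
```

```text
t 10.33 th -4.6 q6 29.9 qd6 -42.66 op 0.0228 axis_torque -0.411 toolz 0.407 j6 0.892 F [-1.  -1.1  0.6] T [ 0.42  0.6  -0.28] offaxis tool mm [2.3 1.5 0.9] tilt [-0.005  0.003  0.   ] q [ 21. -29. -34.  49. -20.  30.]
```

Call:
servo_tool(moves=[[[0, 0, -0.06, 0, 0, 0, 1.8], [0, 0, -0.06, 0, 0, 0, 1.8], [0, 0, -0.06, 0, 0, 0, 1.8], [0, 0, -0.06, 0, 0, 0, 1.8]]])

```text
time: 10.67
ee_pos: [0.5544, 0.1032, 0.1821]
tcp_rot: [-171.7, 39.5, -178.5]
wrist_force: [-1.3, -0.8, 0.9]
opening: 0.0227
```

```bash
python3 st.py
```

```text
t 10.67 th 9.7 q6 15.5 qd6 -42.67 op 0.0227 axis_torque -0.412 toolz 0.409 j6 0.836 F [-1.3 -0.8  0.9] T [ 0.45  0.63 -0.27] offaxis tool mm [1.8 1.7 0.9] tilt [-0.004  0.002 -0.   ] q [ 21. -29. -34.  49. -20.  16.]
```

Call:
servo_tool(moves=[[[0, 0, -0.06, 0, 0, 0, 1.8], [0, 0, -0.06, 0, 0, 0, 1.8], [0, 0, -0.06, 0, 0, 0, 1.8], [0, 0, -0.06, 0, 0, 0, 1.8]]])

```text
time: 11.0
ee_pos: [0.5544, 0.1035, 0.1821]
tcp_rot: [-160.9, 36.1, -160.9]
wrist_force: [-0.9, -0.9, 0.1]
opening: 0.0227
```

```bash
python3 st.py
```

```text
t 11.00 th 24.0 q6 1.2 qd6 -42.62 op 0.0227 axis_torque -0.455 toolz 0.452 j6 0.784 F [-0.9 -0.9  0.1] T [ 0.38  0.63 -0.39] offaxis tool mm [1.4 1.9 0.9] tilt [-0.004  0.001 -0.   ] q [ 21. -29. -34.  49. -20.   1.]
```

Call:
servo_tool(moves=[[[0, 0, -0.06, 0, 0, 0, 1.8], [0, 0, -0.06, 0, 0, 0, 1.8], [0, 0, -0.06, 0, 0, 0, 1.8], [0, 0, -0.06, 0, 0, 0, 1.8], [0, 0, -0.06, 0, 0, 0, 1.8], [0, 0, -0.06, 0, 0, 0, 1.8]]])

```text
time: 11.5
ee_pos: [0.5543, 0.1039, 0.1819]
tcp_rot: [-148.9, 26.9, -138.1]
wrist_force: [-1.2, 0.2, 1.0]
opening: 0.0229
```

```bash
python3 st.py
```

```text
t 11.50 th 45.4 q6 -20.2 qd6 -42.61 op 0.0229 axis_torque -0.524 toolz 0.523 j6 0.723 F [-1.2  0.2  1. ] T [ 0.38  0.67 -0.48] offaxis tool mm [0.7 1.8 0.9] tilt [-0.003 -0.     0.   ] q [ 21. -29. -34.  49. -20. -20.]
```

Call:
servo_tool(moves=[[[0, 0, -0.06, 0, 0, 0, 1.8], [0, 0, -0.06, 0, 0, 0, 1.8], [0, 0, -0.06, 0, 0, 0, 1.8], [0, 0, -0.06, 0, 0, 0, 1.8], [0, 0, -0.06, 0, 0, 0, 1.8], [0, 0, -0.06, 0, 0, 0, 1.8]]])

```text
time: 12.0
ee_pos: [0.5541, 0.1042, 0.1817]
tcp_rot: [-142.2, 14.6, -119.2]
wrist_force: [-2.1, -0.3, 1.7]
opening: 0.0225
```

```bash
python3 st.py
```

```text
t 12.00 th 66.9 q6 -41.6 qd6 -42.54 op 0.0225 axis_torque -0.548 toolz 0.547 j6 0.689 F [-2.1 -0.3  1.7] T [ 0.38  0.66 -0.51] offaxis tool mm [0.1 1.6 0.9] tilt [-0.001 -0.001 -0.   ] q [ 21. -29. -34.  49. -20. -42.]
```

Call:
servo_tool(moves=[[[0, 0, -0.06, 0, 0, 0, 1.8], [0, 0, -0.06, 0, 0, 0, 1.8], [0, 0, -0.06, 0, 0, 0, 1.8], [0, 0, -0.06, 0, 0, 0, 1.8], [0, 0, -0.06, 0, 0, 0, 1.8], [0, 0, -0.06, 0, 0, 0, 1.8]]])

```text
time: 12.5
ee_pos: [0.5538, 0.1043, 0.1814]
tcp_rot: [-139.9, 1.1, -102.5]
wrist_force: [-1.8, -1.0, 1.5]
opening: 0.023
```

```bash
python3 st.py
```

```text
t 12.50 th 88.3 q6 -63.0 qd6 -42.54 op 0.0230 axis_torque -0.587 toolz 0.586 j6 0.685 F [-1.8 -1.   1.5] T [ 0.34  0.67 -0.59] offaxis tool mm [-0.5  1.1  0.9] tilt [-0.    -0.001  0.   ] q [ 21. -29. -34.  49. -20. -63.]
```

Call:
servo_tool(moves=[[[0, 0, -0.06, 0, 0, 0, 1.8], [0, 0, -0.06, 0, 0, 0, 1.8], [0, 0, -0.06, 0, 0, 0, 1.8], [0, 0, -0.06, 0, 0, 0, 1.8], [0, 0, -0.06, 0, 0, 0, 1.8], [0, 0, -0.06, 0, 0, 0, 1.8]]])

```text
time: 13.0
ee_pos: [0.5535, 0.1043, 0.1812]
tcp_rot: [-141.6, -12.6, -85.8]
wrist_force: [-2.1, -0.0, 1.4]
opening: 0.0228
```

```bash
python3 st.py
cat > an.py <<'E'
from h import *
d=np.loadtxt("log.txt"); th=np.radians(d[:,1]); s=np.sign(d[:,2])
for col,nm in((3,'wrist'),(4,'j6')):
    A=np.c_[np.cos(th),np.sin(th),s,d[:,2]/43*0+1]
    x,r,_,_=np.linalg.lstsq(A,d[:,col],rcond=None); e=d[:,col]-A@x
    cov=np.linalg.inv(A.T@A)*e.var()
    sg=-1 if col==3 else 1   # tool-z torque on tool = -M sin(psi)+...
    # M sin(th+phi)= M sin(phi) cos th + M cos(phi) sin th
    sg=-1
    M=np.hypot(x[0],x[1]); phi=np.arctan2(sg*x[0],sg*x[1])
    print(nm,'M %.3f'%M,'drag',x[2:].round(3),'resid',e.std().round(4),'sigma deg',np.degrees(np.sqrt(cov[0,0])/M).round(1),'theta low',np.degrees((np.pi-phi+np.pi)%(2*np.pi)-np.pi).round(1))
E
python3 an.py
```

```text
t 13.00 th 109.7 q6 -84.5 qd6 -42.50 op 0.0228 axis_torque -0.535 toolz 0.534 j6 0.713 F [-2.1 -0.   1.4] T [ 0.33  0.72 -0.54] offaxis tool mm [-0.8  0.5  0.9] tilt [ 0.001 -0.001  0.   ] q [ 21. -29. -34.  49. -20. -84.]
wrist M 0.225 drag [-0.341 -0.002] resid 0.0275 sigma deg 3.0 theta low -14.3
j6 M 0.233 drag [-0.917 -0.001] resid 0.0047 sigma deg 0.5 theta low 169.2
```

Call:
servo_tool(moves=[[[0, 0, 0.06, 0, 0, 0, 1.8], [0, 0, 0.1, 0, 0, 0, 1.8], [0, 0, 0.1, 0, 0, 0, 1.8], [0, 0, 0.1, 0, 0, 0, 1.8], [0, 0, 0.1, 0, 0, 0, 1.8], [0, 0, 0.1, 0, 0, 0, 1.8], [0, 0, 0.1, 0, 0, 0, 1.8], [0, 0, 0.1, 0, 0, 0, 1.8], [0, 0, 0.1, 0, 0, 0, 1.8], [0, 0, 0.1, 0, 0, 0, 1.8], [0, 0, 0.1, 0, 0, 0, 1.8], [0, 0, 0.06, 0, 0, 0, 1.8]]])

```text
time: 14.0
ee_pos: [0.5543, 0.1038, 0.1819]
tcp_rot: [-150.0, 28.2, -140.7]
wrist_force: [0.7, -1.4, 1.4]
opening: 0.0229
```

```bash
cp log.txt log_ok.txt; python3 st.py
```

```text
t 14.00 th 42.8 q6 -17.6 qd6 41.02 op 0.0229 axis_torque 0.174 toolz -0.176 j6 -0.441 F [ 0.7 -1.4  1.4] T [-0.14  0.61  0.01] offaxis tool mm [0.8 1.9 0.9] tilt [-0.003 -0.     0.   ] q [ 21. -29. -34.  49. -20. -18.]
```

Call:
servo_tool(moves=[[[0, 0, 0.06, 0, 0, 0, 1.8], [0, 0, 0.06, 0, 0, 0, 1.8], [0, 0, 0.06, 0, 0, 0, 1.8], [0, 0, 0.06, 0, 0, 0, 1.8], [0, 0, 0.06, 0, 0, 0, 1.8], [0, 0, 0.06, 0, 0, 0, 1.8], [0, 0, 0.06, 0, 0, 0, 1.8], [0, 0, 0.06, 0, 0, 0, 1.8], [0, 0, 0.06, 0, 0, 0, 1.8], [0, 0, 0.06, 0, 0, 0, 1.8], [0, 0, 0.06, 0, 0, 0, 1.8], [0, 0, 0.06, 0, 0, 0, 1.8]]])

```text
time: 15.0
ee_pos: [0.5544, 0.103, 0.1821]
tcp_rot: [179.8, 40.3, 168.2]
wrist_force: [-1.1, -2.4, 0.3]
opening: 0.0223
```

```bash
python3 st.py; python3 an.py
```

```text
t 15.00 th -0.5 q6 25.7 qd6 42.83 op 0.0223 axis_torque 0.315 toolz -0.318 j6 -0.957 F [-1.1 -2.4  0.3] T [-0.19  0.62  0.15] offaxis tool mm [2.1 1.5 0.9] tilt [-0.005  0.003  0.   ] q [ 21. -29. -34.  49. -20.  26.]
wrist M 0.222 drag [-0.343 -0.003] resid 0.0272 sigma deg 3.0 theta low -14.1
j6 M 0.185 drag [-0.889  0.037] resid 0.1144 sigma deg 15.0 theta low 163.4
```

Call:
servo_tool(moves=[[[0, 0, 0.04, 0, 0, 0, 1.8], [0, 0, 0.04, 0, 0, 0, 1.8], [0, 0, 0.02, 0, 0, 0, 1.8], [0, 0, 0, 0, 0, 0, 1.8], [0, 0, 0, 0, 0, 0, 1.8], [0, 0, 0, 0, 0, 0, 1.8], [0, 0, 0, 0, 0, 0, 1.8]]])

```text
time: 15.58
ee_pos: [0.5544, 0.103, 0.1821]
tcp_rot: [174.8, 40.0, 160.3]
wrist_force: [-0.6, -1.4, 0.5]
opening: 0.0227
```

```bash
python3 st.py
```

```text
t 15.58 th -6.5 q6 31.8 qd6 -0.30 op 0.0227 axis_torque -0.167 toolz 0.164 j6 -0.137 F [-0.6 -1.4  0.5] T [ 0.2   0.61 -0.15] offaxis tool mm [2.3 1.4 0.9] tilt [-0.004  0.003 -0.   ] q [ 21. -29. -34.  49. -20.  32.]
```

Call:
servo_tool(moves=[[[0, 0, 0.04, 0, 0, 0, 1.8], [0, 0, 0.04, 0, 0, 0, 1.8], [0, 0, 0.02, 0, 0, 0, 1.8], [0, 0, 0, 0, 0, 0, 1.8], [0, 0, 0, 0, 0, 0, 1.8], [0, 0, 0, 0, 0, 0, 1.8], [0, 0, 0, 0, 0, 0, 1.8]]])

```text
time: 16.17
ee_pos: [0.5543, 0.1028, 0.1821]
tcp_rot: [170.1, 39.2, 153.1]
wrist_force: [-1.1, -1.5, 1.4]
opening: 0.0224
```

```bash
cp log_ok.txt log.txt; python3 st.py
python3 - <<'E'
from h import *
d=np.loadtxt("log_ok.txt")
for s in(1,-1):
  e=d[np.sign(d[:,2])==s]; t=np.radians(e[:,1])
  for c,g in((3,-1),(4,1)):
    x=np.linalg.lstsq(np.c_[np.cos(t),np.sin(t),t*0+1],e[:,c],rcond=None)[0]
    print(s,c,np.hypot(x[0],x[1]).round(3),x[2].round(3),np.degrees((np.pi-np.arctan2(g*x[0],g*x[1])+np.pi)%(2*np.pi)-np.pi).round(1))
im=imaging.camera("wrist"); cv2.imwrite("pics/w5.png",im)
im=imaging.camera("side")[120:320,200:400]; cv2.imwrite("pics/d5.png",cv2.resize(im,None,fx=3,fy=3,interpolation=2))
f=np.load("fit.npy")
for th in (-20,-11,0):
  W=frames(0,0,f[2],np.radians(th))[1]
  print(th,(proj("side",W@[.078,0,.018]+[f[0],f[1],.15])[0]-[200,120])*3)
E
```

```text
t 16.17 th -12.2 q6 37.4 qd6 -0.28 op 0.0224 axis_torque -0.134 toolz 0.130 j6 -0.129 F [-1.1 -1.5  1.4] T [ 0.2   0.67 -0.12] offaxis tool mm [2.4 1.3 0.9] tilt [-0.004  0.004 -0.   ] q [ 20. -29. -34.  49. -20.  37.]
1 3 0.221 -0.339 -12.3
1 4 0.235 -0.921 -9.5
-1 3 0.231 0.334 -16.8
-1 4 0.234 0.917 -11.4
-20 [355.81457545 198.62444553]
-11 [353.17006935 183.28239867]
0 [346.79622369 166.94102736]
```

View pics/d5.png

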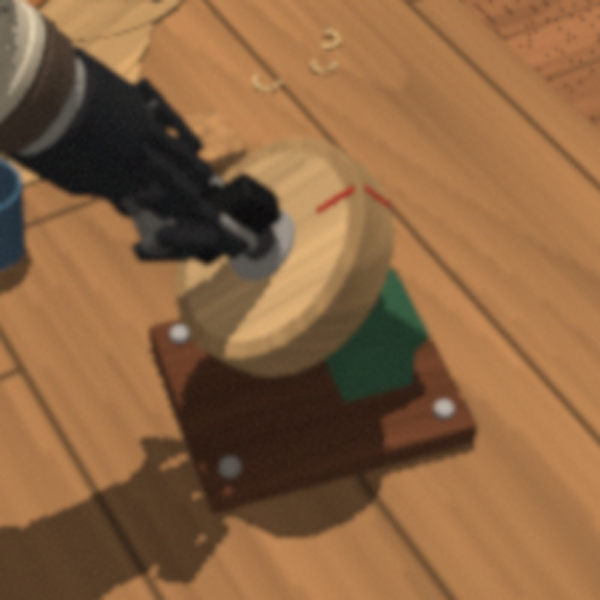

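View pics/w5.png

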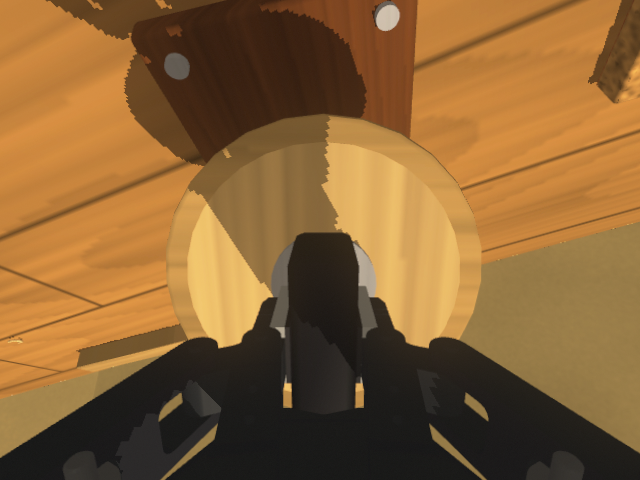

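```bash
python3 st.py; python3 -c "
from workcell import bot
print(bot.job_done())"
```

```text
t 16.27 th -12.2 q6 37.4 qd6 0.11 op 0.0224 axis_torque -0.009 toolz 0.006 j6 -0.085 F [-0.1 -1.4  1.3] T [ 0.02  0.63 -0.1 ] offaxis tool mm [2.4 1.3 0.9] tilt [-0.004  0.004  0.   ] q [ 21. -29. -34.  49. -20.  37.]
the job is handed in; nothing more can be done
None
```

The job is handed in at about 16.3 s. The gripper is still on the bar at 110 N and the wheel is at rest, with the heavy side at the lowest point to within a few degrees.

**Finding the heavy side:** I turned the wheel about 155° one way and 230° back, reading the torque while it moved. Angles are the mark's turn from the uphill direction.

| Source | Heavy side lowest when the mark is at | Weight's torque |
|---|---|---|
| Joint 6 effort | −10.8° ± 0.5° | 0.233 N m |
| Wrist torque sensor | −14° ± 3° | 0.225 N m |

Fitting each direction alone gave −9.5° to −16.8°. I stopped at −12.2°.

**Last checks:**
- **Wheel angle:** in the side camera the red mark sits where −12° predicts, so the bar did not slip in the jaws.
- **Stillness:** the wheel held −12.2° over the last readings. The leftover axis torque was 0.13 N m or less, below the 0.32 N m drag. Wrist forces read about 2 N at the end.
- **Bystanders:** I did not take final pictures of the glue bottle, sanding block and pot to confirm they stayed put. The arm's path stayed clear of them and I saw no contact force.

The two estimates differ by about 3°, which is within the wrist sensor's uncertainty.

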